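# Tighten a lens retaining ring with a two-pin spanner

### The job

Take the two-pin spanner from its cup, feel its pins gently into the two holes of the ring sunk in the lens mount, and screw the ring clockwise (seen from above) until it meets the lens and turning becomes distinctly stiffer, then about 30 degrees more and no further, so that the lens is clamped but not crushed. Never lean hard on the ring. Then stand the spanner upright in its cup again, and leave the vial, eraser and battery where they are.

Things in the scene. Friction and masses are not known exactly. Their poses are not given: they have to be found in the camera images.
- lens_mount: fixed aluminium tube on end on a round dark foot (92 mm wide, 8 mm thick); tube 68 mm outside, 54 mm bore, rim 50 mm above the table. Origin: centre of the underside, z up, x towards the small clamp tab on its side. A dark retaining ring lies in the bore. Over 40 N between spanner and mount or ring cracks the lens. The ring's hole line starts 0.9 rad clockwise to 0.7 rad counter-clockwise of x
- ring_centre (a point): fixed point on the mount's axis at the ring's face, 6 mm below the rim, 44 mm above the table. The ring (20 mm opening) has two round blind holes, 8 mm wide, 6 mm deep, 19 mm either side of the axis; their angle must be felt or seen. It does not sink as it turns. Clockwise it turns freely (0.05 N m) for 0.4 to 1.2 rad, then meets the lens, at the latest with the hole line 1.3 rad clockwise of the mount's x
- lens_centre (a point): top of the glass lens on the axis, under the ring. When the ring meets the lens the turning moment jumps to 0.4 N m (some 0.2 is left when the tool pauses) and stays so; the ring stays where it is left. From there the lens sinks 2 mm per rad: 0.4 to 1.6 mm (0.2 to 0.8 rad past contact) is properly clamped, 1.8 mm is crushed
- spanner: two-pin spanner, about 160 g, upright in its cup: steel disc 56 mm wide, 8 mm thick, on it a neck and a flat grey grip 32 mm along x, 20 mm along y (take it across the 20 mm), 16 to 62 mm above the origin. Origin: centre of the disc's underside, z up. Two pins 5 mm thick reach 15 mm below the disc, 19 mm either side of the axis along x; a half turn makes no difference
- spanner_tips (a point): point of the spanner midway between the ends of its two pins, 15 mm below the origin
- spanner_stand: fixed black cup on a round foot (80 mm wide); cup 58 mm outside, 50 mm bore, rim 30 mm above the table. The spanner's pins hang in the bore and its disc rests on the rim, any yaw. Origin: centre of the underside, z up
- vial: small upright clear vial with a red cap, 22 mm wide, 52 mm high; bystander; origin at the underside
- eraser: white eraser 19x42x11 mm lying at the right of the work; bystander; origin at the underside
- battery: black and yellow block battery 26x50x18 mm lying behind the work; bystander; origin at the underside

How it is judged:
By the outcome, as a careful person would: the job done as asked, in the order asked, and still so for the second after the job is handed in, with the robot touching nothing.
It also fails if it takes over 58 s, if anything falls off the work surface, if the arm or the gripper's body presses on something with over 40 N, if the wrist force passes 120 N, or if a joint passes its speed limit or range.

### The arm

A 7-joint arm with a two-finger parallel gripper is mounted at the origin on a cart in front of the work surface, level with it; the furniture and walls round the work are solid. World frame = base frame: x ahead of the robot, y to its left, z up, the work surface at z = 0. Lengths are in m, angles in rad, forces in N, time in s.
With the tool pointing down it reaches from about 0.35 to 0.9 m from the base axis. Payload 8.1 kg.
Tool frame: the origin (TCP) lies midway between the tips of the shut fingers; the grasp point (between the pads) lies 19 mm behind it; z points along the fingers, y is the line along which they close (so a half turn about z gives the same grasp; the last joint's range is limited). The gripper opens to 92 mm and grips with 3 to 60 N. Pads are 19 mm wide; open, the fingers measure 130 mm over their backs; the gripper's body (75 mm by 190 mm) begins 47 mm behind the grasp point.
Start: joints at [-1.267, 0.434, 0.025, 1.573, -0.012, 1.134, -0.075], TCP at [0.247, 0.574, 0.195] pointing down, gripper open.
Joint ranges: [-2.62, 2.62], [-0.44, 2.09], [-1.27, 1.32], [0.08, 2.57], [-1.32, 4.46], [0.12, 2], [-2.74, 2.74]. Speed limits (rad/s): [2.22, 2.22, 3.01, 3.01, 3.14, 3.14, 3.14].

### API

Orientations are given as a rotation vector (axis times angle).
In Python, from cell import readout, get_image, calibration, ticket gives the robot as it stands. The module is installed in compiled form; this text tells all that it offers.
- The arm moves only by the tool move_arm, never from a script. Its argument "series" is a list of rows, each a list of 6 numbers: the shift along the world's x, y, z as a fraction of full scale, then the turn, a rotation vector about the world's x, y, z as a fraction of full scale. A call has 1 to 5 rows; each row is the pose to reach, as a shift and turn from the pose commanded when the call began; what a row does not reach only later rows make up. Full scale, the value 1, is 0.75 m for a shift and 60 degrees for a turn. A row lasts 1/10 s, in which the tool goes at most 50 mm and 8.59 degrees, less where a joint would pass 70% of its speed; a pose out of reach is approached as far as the arm can. A call with a number of a shift or a turn outside -1 to 1 is refused whole. A call with a gripper value outside its range is refused whole. "claw" is the opening, from -1 (shut) to 1 (fully open), so that 0 is half open, set as the call begins (left out, the last holds). The fingers move at their own pace and stop on an object; "squeeze" is the grip in N (left out, the last holds). Time passes only in rows, so rows that repeat a pose let the fingers close. It gives the time, the measured TCP pose, the force, the opening and the grip force at its end, in the units of the state.
- readout.observe(): the state, without advancing time (a new reading comes with each control period).
- get_image(name): name is "scene" or "top" or "wrist"; returns (picture, depth): 420x560x3 uint8, red, green, blue; 420x560 float32, m along the optical axis (not along the pixel's ray), 0 where there is no reading.
- calibration(name): a dict with "fx", "fy", "cx", "cy" (pixels), "k1" (the pictures are not rectified: a ray, as slopes to the right and down, at radius r is drawn at 1 + k1 r^2 times it, then the intrinsics apply), "view" (4x4, takes a point from world to camera coordinates); the wrist camera has in their place "mount" (4x4, takes a point from camera to tool coordinates, whose origin is the TCP and whose axes are the flange's). Camera axes: x right, y down, z forward; pixel columns grow to the right and rows downward; lengths in m; the calibration is good to about 2 mm. A picture is of the moment at which its call begins: read the wrist's pose just before it. calibration takes no time and is no camera call.
- ticket.sign_off(): hands the job in; it is judged then, once.
The state is a dict: "clock": time; "joints": joint angles; "dq": joint speeds; "joint_efforts": joint torques, N m; "position": TCP position; "ee_rot": TCP orientation; "force": force on the tool from outside, world axes, zero at the start; "ft_torque": the same for the moment, N m; "width": opening from 0.0 (shut) to 1.0 (fully open); "gripper_force": force on a finger pad.
Only numpy, scipy, OpenCV 4.12 (cv2) and the standard library are available. Lean on these libraries where they do the work, as an engineer would, in place of code of your own. Each camera call takes 0.05 s, during which the arm holds its last target. There are 200 camera calls.

## Working session

There is one attempt and no reset: what is moved stays moved. The work goes in short steps, Python scripts to look and compute and a tool call to move; the robot and the scene stay as the last step left them, time stands still between calls to the robot, and variables do not carry over. Pictures are saved under pics/ and viewed, at most 10 in all, crops included, and the job is handed in when it is done.

Besides the shell and the picture viewer there is one more tool, called after ">>>" as name([rows], argument=value, ...), one row to a line, values as JSON. move_arm: Moves the arm, as the interface text tells. Shift numbers are shares of 0.75 m and turn numbers shares of 60 degrees, none past 1 either way. Its arguments: {"type":"object","properties":{"series":{"type":"array"},"claw":{"type":"number"},"squeeze":{"type":"number"}},"required":["series"]}

```bash
mkdir -p pics; cat > h.py <<'E'
import numpy as np, cv2
from scipy.spatial.transform import Rotation as R
from cell import readout,get_image,calibration,ticket
def snap(n,f):
    s=readout.observe(); im,d=get_image(n); cv2.imwrite('pics/'+f+'.png',im[:,:,::-1]); np.savez('pics/'+f+'.npz',im=im,d=d,p=s['position'],r=s['ee_rot']); return s,im,d
def cloud(n,d,s):
    c=calibration(n); v,u=np.mgrid[:420,:560].astype(float)
    K=np.array([[c['fx'],0,c['cx']],[0,c['fy'],c['cy']],[0,0,1]])
    q=cv2.undistortPoints(np.stack([u.ravel(),v.ravel()],1)[:,None],K,np.array([c['k1'],0,0,0,0.])).reshape(420,560,2)
    P=np.dstack([q[...,0]*d,q[...,1]*d,d,np.ones_like(d)])
    if 'view' in c: T=np.linalg.inv(c['view'])
    else:
        W=np.eye(4); W[:3,:3]=R.from_rotvec(s['ee_rot']).as_matrix(); W[:3,3]=s['position']; T=W@np.array(c['mount'])
    return (P@np.asarray(T).T)[...,:3]
E
python3 - <<'E'
from h import *
s,im,d=snap('top','top0'); print(s); 
s,im2,d2=snap('scene','sc0')
cv2.imwrite('pics/both.png',cv2.resize(np.hstack([im,im2])[:,:,::-1],(800,300)))
for k in('top','scene','wrist'): print(k,calibration(k))
E
```

```text
{'clock': 0.0, 'joints': array([-1.26660878,  0.43523775,  0.02498128,  1.57406095, -0.01159864,
        1.13399658, -0.07510507]), 'dq': array([-1.78177179e-04,  1.87159658e-03,  9.78420215e-05,  1.38095069e-03,
       -1.44551055e-03,  2.05004085e-03,  4.11307397e-04]), 'joint_efforts': array([-2.17950044e-03, -6.67827988e+01,  9.83553194e-01, -3.14471233e+01,
       -6.08260953e-02,  4.23333503e-02,  1.58638977e-04]), 'position': array([0.24713392, 0.57347353, 0.19384991]), 'ee_rot': array([-6.34674675e-01, -3.07664114e+00,  2.43202259e-03]), 'force': array([-0.15812464,  0.19966703, -0.2839345 ]), 'ft_torque': array([-0.03285404,  0.04608244,  0.02404523]), 'gripper_force': 0.0, 'width': 1.003397369487216}
top {'fx': 485.2203952026253, 'fy': 485.2203952026253, 'cx': 278.83915421795274, 'cy': 209.55138467130087, 'k1': -0.13350398107314365, 'view': array([[ 0.02880386, -0.99937916, -0.02028858, -0.05778882],
       [-0.99212735, -0.02610834, -0.12248134,  0.58689053],
       [ 0.1218756 ,  0.02365679, -0.99226342,  1.0033561 ],
       [ 0.        ,  0.        ,  0.        ,  1.    
[... 279 characters left out ...]
 -6.02125931e-01,
         4.04387682e-01],
       [ 5.28435238e-01,  2.88638074e-01, -7.98401065e-01,
         7.77486903e-01],
       [ 0.00000000e+00,  0.00000000e+00,  0.00000000e+00,
         1.00000000e+00]])}
wrist {'fx': 320.481542345767, 'fy': 320.481542345767, 'cx': 279.1682352301609, 'cy': 214.62966651109227, 'k1': -0.03267654368652256, 'mount': array([[ 6.50787270e-04, -9.66892602e-01, -2.55182822e-01,
         6.80585565e-02],
       [ 9.99999591e-01,  7.89655984e-04, -4.41744175e-04,
         1.50332547e-04],
       [ 6.28625817e-04, -2.55182430e-01,  9.66892720e-01,
        -1.90945297e-01],
       [ 0.00000000e+00,  0.00000000e+00,  0.00000000e+00,
         1.00000000e+00]])}
```

View pics/top0.png

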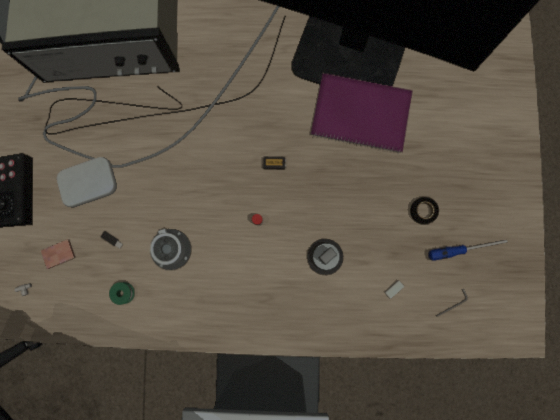

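View pics/sc0.png

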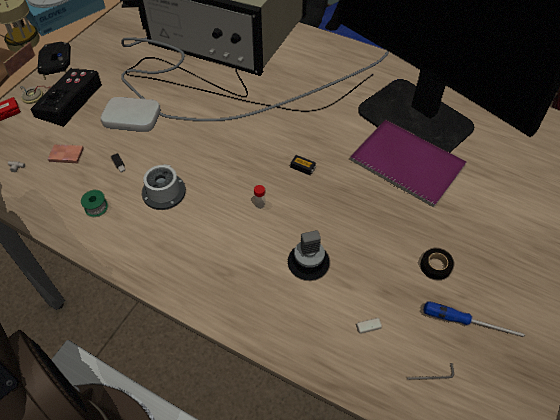

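The top view shows the mount at about (167,248), with its clamp tab to the lower left around (153,262). The spanner in its cup is at (326,256), the vial at (257,219), the battery at (274,163) and the eraser at (395,289).

```bash
cat > m.py <<'E'
from h import *
for n,f,bm,bs in(('top','top0',(135,205,220,280),(300,350,230,285)),('scene','sc0',(130,195,150,215),(280,340,220,285))):
    z=np.load(f'pics/{f}.npz'); P=cloud(n,z['d'],None)
    for nm,b,lo,hi in(('rim',bm,.045,.06),('foot',bm,.003,.014),('grip',bs,.084,.105),('disc',bs,.033,.044),('sfoot',bs,.002,.014)):
        Q=P[b[2]:b[3],b[0]:b[1]].reshape(-1,3); Q=Q[(Q[:,2]>lo)&(Q[:,2]<hi)]
        if len(Q)<5: print(n,nm,len(Q));continue
        (c,sz,a)=cv2.minAreaRect(Q[:,:2].astype(np.float32)); cc,r=cv2.minEnclosingCircle(Q[:,:2].astype(np.float32))
        print(n,nm,len(Q),Q.mean(0).round(4),'rect',np.round(c,4),np.round(sz,4),round(a,1),'circ',np.round(cc,4),round(r,4))
E
python3 m.py
python3 - <<'E'
import cv2,numpy as np
a=cv2.imread('pics/top0.png')
c=[cv2.resize(a[y:y+60,x:x+60],(400,400),interpolation=cv2.INTER_CUBIC) for x,y in((138,218),(296,226))]
cv2.imwrite('pics/crop0.png',np.clip(np.hstack(c)*1.8,0,255).astype('uint8'))
E
```

```text
top rim 411 [0.4976 0.1958 0.0486] rect [0.4973 0.1955] [0.0659 0.0649] 2.2 circ [0.4974 0.1964] 0.0344
top foot 633 [0.4937 0.1874 0.0067] rect [0.4975 0.1995] [0.1313 0.1569] 2.2 circ [0.4978 0.201 ] 0.0967
top grip 161 [ 0.4913 -0.1431  0.0919] rect [ 0.4914 -0.1432] [0.0199 0.0316] 46.2 circ [ 0.4923 -0.1432] 0.0178
top disc 364 [ 0.4903 -0.1418  0.0386] rect [ 0.4917 -0.1431] [0.0547 0.0531] 1.3 circ [ 0.4915 -0.1433] 0.0281
top sfoot 838 [ 0.4896 -0.1422  0.0049] rect [ 0.4908 -0.1437] [0.1179 0.1074] 1.4 circ [ 0.4907 -0.1427] 0.0777
scene rim 347 [0.4992 0.197  0.0483] rect [0.4994 0.1979] [0.068  0.0668] 26.6 circ [0.4989 0.1989] 0.0353
scene foot 529 [0.491  0.1868 0.0072] rect [0.5209 0.2176] [0.1713 0.1296] 38.5 circ [0.5236 0.2092] 0.093
scene grip 204 [ 0.493  -0.1442  0.0903] rect [ 0.4945 -0.1438] [0.0219 0.0325] 42.2 circ [ 0.495  -0.1432] 0.0179
scene disc 389 [ 0.4861 -0.1475  0.0373] rect [ 0.4899 -0.1451] [0.0472 0.0551] 17.5 circ [ 0.4939 -0.1438] 0.0285
scene sfoot 607 [ 0.4886 -0.1464  0.0051] rect [ 0.5181 -0.1358] [0.1433 0.1163] 28.7 circ [ 0.5185 -0.1346] 0.0835
```

View pics/crop0.png

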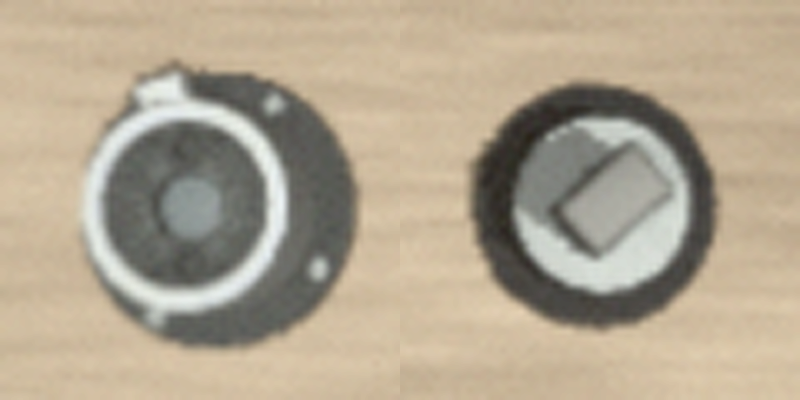

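The crop shows the mount's tab at (162,88) from the bore centre (188,205), so mount x points roughly along world +x. The ring's holes may be the faint dark spots near (178,148) and (185,262). The grip's long axis lies at about -45° in the world. I'll look at the ring from close by on the way.

>>> move_arm([
  [0.034, -0.05, -0.009, 0, 0, 0],
  [0.067, -0.1, -0.018, 0, 0, 0],
  [0.1, -0.15, -0.027, 0, 0, 0],
  [0.134, -0.2, -0.036, 0, 0, 0],
  [0.167, -0.252, -0.046, 0, 0, 0],
])

```text
clock: 0.6
position: [0.3732, 0.3834, 0.1597]
ee_rot: [-0.634, -3.077, 0.0]
force: [1.2, -0.2, 0.4]
width: 1.001
gripper_force: 0.0
```

>>> move_arm([
  [0.034, -0.05, -0.009, 0, 0, 0],
  [0.067, -0.1, -0.018, 0, 0, 0],
  [0.1, -0.15, -0.027, 0, 0, 0],
  [0.134, -0.2, -0.036, 0, 0, 0],
  [0.167, -0.252, -0.046, 0, 0, 0],
])

```text
clock: 1.1
position: [0.4985, 0.1945, 0.1253]
ee_rot: [-0.634, -3.077, -0.0]
force: [0.2, 0.5, -0.0]
width: 1.0
gripper_force: 0.0
```

>>> move_arm([
  [0, 0, 0, 0, 0, 0],
  [0, 0, 0, 0, 0, 0],
])

```text
clock: 1.3
position: [0.4979, 0.1947, 0.1252]
ee_rot: [-0.639, -3.075, 0.001]
force: [-0.5, 1.2, 0.2]
width: 0.998
gripper_force: 0.0
```

```bash
python3 - <<'E'
from h import *
s,im,d=snap('wrist','w0'); print(s['clock'],s['position'],s['ee_rot'],s['joints'].round(2))
cv2.imwrite('pics/w0b.png',np.clip(im[:,:,::-1]*1.5,0,255).astype('uint8'))
E
```

```text
1.3 [0.49794864 0.19470927 0.12519538] [-6.39239091e-01 -3.07509004e+00  1.14015140e-03] [-0.59  0.36  0.15  1.89 -0.07  0.9   0.76]
```

View pics/w0b.png

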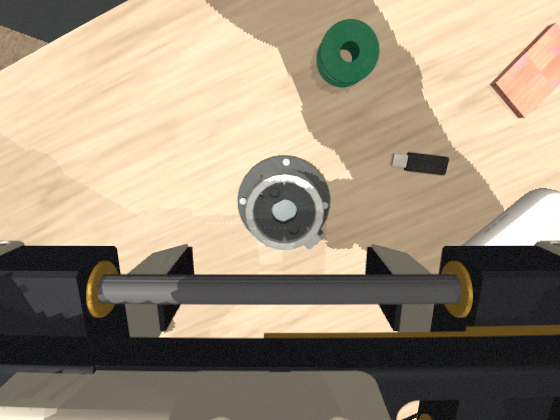

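The wrist view shows the mount at (284,210), with dark holes near (274,192) and (294,231) and the tab at (316,242). I'll rectify the ring plane to measure them.

```bash
cat >> h.py <<'E'
def ortho(f,cx,cy,z,half=.04,res=.0002):
    Z=np.load('pics/'+f+'.npz'); c=calibration('wrist'); W=np.eye(4); W[:3,:3]=R.from_rotvec(Z['r']).as_matrix(); W[:3,3]=Z['p']
    T=np.linalg.inv(W@np.array(c['mount'])); n=int(2*half/res)
    j,i=np.meshgrid(np.arange(n),np.arange(n))   # up=+x, left=+y
    X=cx+half-i*res; Y=cy+half-j*res
    P=np.dstack([X,Y,np.full_like(X,z),np.ones_like(X)])@T.T
    a=P[...,:2]/P[...,2:3]; a=a*(1+c['k1']*(a**2).sum(-1,keepdims=True))
    return cv2.remap(Z['im'][:,:,::-1].copy(),(a[...,0]*c['fx']+c['cx']).astype('float32'),(a[...,1]*c['fy']+c['cy']).astype('float32'),cv2.INTER_CUBIC)
E
python3 - <<'E'
from h import *
Z=np.load('pics/w0.npz'); s={'position':Z['p'],'ee_rot':Z['r']}; P=cloud('wrist',Z['d'],s)[150:260,230:335].reshape(-1,3)
for lo,hi in((.046,.056),(.040,.046)):
    Q=P[(P[:,2]>lo)&(P[:,2]<hi)][:,:2].astype('float32'); Q=Q[np.hypot(*(Q-[.498,.196]).T)<.0365]
    print(len(Q),cv2.minEnclosingCircle(Q),Q.mean(0))
a=ortho('w0',.497,.196,.050); b=ortho('w0',.497,.196,.044)
cv2.imwrite('pics/o0.png',np.clip(np.hstack([a,b])*1.5,0,255).astype('uint8'))
E
```

```text
1891 ((0.4999118149280548, 0.19814029335975647), 0.034091025590896606) [0.49919224 0.1985154 ]
2276 ((0.4963628947734833, 0.19911685585975647), 0.031333282589912415) [0.5001156  0.19859004]
```

View pics/o0.png

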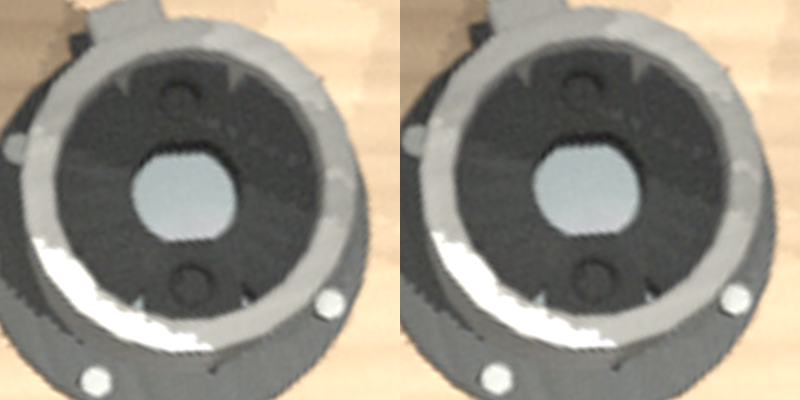

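The rectified views give the bore centre near (0.500, 0.198). The hole line is at about +4° in the world and the tab at about +21°, so the holes sit about 17° clockwise of mount x. Next I'll go over the spanner and look with the same camera.

>>> move_arm([
  [0, -0.035, 0.02, 0, 0, 0],
  [0, -0.09, 0.04, 0, 0, -0.05],
  [0, -0.15, 0.053, 0, 0, -0.1],
  [0, -0.21, 0.053, 0, 0, -0.16],
  [-0.003, -0.26, 0.053, 0, 0, -0.22],
])

```text
clock: 1.85
position: [0.4956, 0.0007, 0.1661]
ee_rot: [0.984, 2.982, 0.001]
force: [1.0, 1.2, 0.2]
width: 1.002
gripper_force: 0.0
```

>>> move_arm([
  [0, -0.06, 0, 0, 0, -0.05],
  [-0.002, -0.12, 0, 0, 0, -0.1],
  [-0.004, -0.17, 0, 0, 0, -0.138],
  [-0.004, -0.192, 0, 0, 0, -0.138],
  [-0.004, -0.192, 0, 0, 0, -0.138],
])

```text
clock: 2.35
position: [0.4926, -0.1442, 0.1657]
ee_rot: [1.199, 2.903, -0.001]
force: [0.1, 0.8, -0.8]
width: 0.999
gripper_force: 0.0
```

```bash
python3 - <<'E'
from h import *
s,im,d=snap('wrist','w1'); print(s['clock'],s['position'],s['ee_rot'],s['joints'].round(2))
P=cloud('wrist',d,s).reshape(-1,3)
P=P[np.hypot(P[:,0]-.493,P[:,1]+.144)<.035]
for lo,hi in((.084,.1),(.033,.044)):
    Q=P[(P[:,2]>lo)&(P[:,2]<hi)].astype('float32'); print(len(Q),Q.mean(0),cv2.minAreaRect(Q[:,:2]),cv2.minEnclosingCircle(Q[:,:2]))
a=ortho('w1',.493,-.144,.092); b=ortho('w1',.493,-.144,.038)
cv2.imwrite('pics/o1.png',np.clip(np.hstack([a,b])*1.5,0,255).astype('uint8'))
E
```

```text
2.35 [ 0.49260195 -0.14416881  0.16565173] [ 1.19908408e+00  2.90297621e+00 -5.07379431e-04] [-0.12  0.29  0.38  1.91 -0.12  0.97  1.1 ]Traceback (most recent call last):
  File "<stdin>", line 6, in <module>
cv2.error: OpenCV(4.12.0) /io/opencv/modules/imgproc/src/convhull.cpp:143: error: (-215:Assertion failed) total >= 0 && (depth == CV_32F || depth == CV_32S) in function 'convexHull'
```

```bash
python3 - <<'E'
from h import *
Z=np.load('pics/w1.npz'); s={'position':Z['p'],'ee_rot':Z['r']}
P=cloud('wrist',Z['d'],s).reshape(-1,3)
P=P[np.hypot(P[:,0]-.493,P[:,1]+.144)<.035]
for lo,hi in((.084,.1),(.033,.044)):
    Q=P[(P[:,2]>lo)&(P[:,2]<hi)]; q=np.ascontiguousarray(Q[:,:2],dtype='float32'); print(len(Q),Q.mean(0),cv2.minAreaRect(q),cv2.minEnclosingCircle(q))
a=ortho('w1',.493,-.144,.092); b=ortho('w1',.493,-.144,.038)
cv2.imwrite('pics/o1.png',np.clip(np.hstack([a,b])*1.5,0,255).astype('uint8'))
E
```

```text
848 [ 0.49364777 -0.14136383  0.09225912] ((0.4948333501815796, -0.14222519099712372), (0.01973436400294304, 0.032569099217653275), 44.614315032958984) ((0.4945624768733978, -0.1426372081041336), 0.01785995624959469)
1412 [ 0.49054136 -0.13867552  0.03870304] ((0.49338841438293457, -0.14065903425216675), (0.05490556359291077, 0.051198843866586685), 44.06919479370117) ((0.4944422245025635, -0.14223480224609375), 0.02789349853992462)
```

View pics/o1.png

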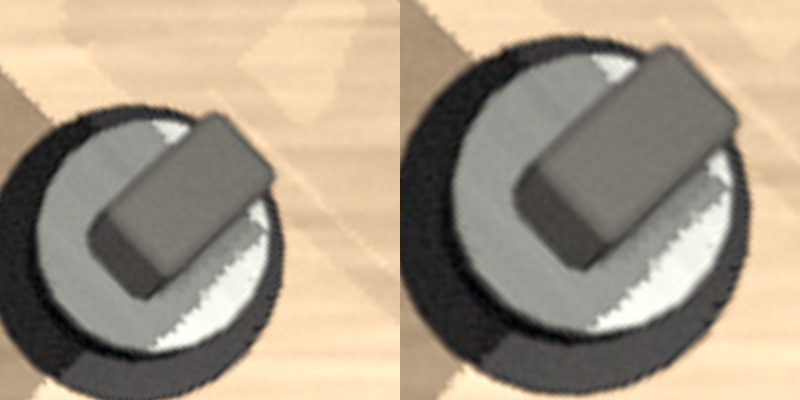

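The grip centre is at (0.4946, -0.1425) with its long axis at -45.4°, and the disc is concentric with it. I'll descend and grip.

>>> move_arm([
  [0.003, 0.002, -0.04, 0, 0, 0],
  [0.003, 0.002, -0.08, 0, 0, 0],
  [0.003, 0.002, -0.12, 0, 0, -0.008],
  [0.003, 0.002, -0.15, 0, 0, -0.008],
  [0.003, 0.002, -0.15, 0, 0, -0.008],
])

```text
clock: 2.9
position: [0.4931, -0.1381, 0.0504]
ee_rot: [-1.201, -2.897, 0.0]
force: [-0.8, 0.4, 0.4]
width: 1.001
gripper_force: 0.0
```

>>> move_arm([
  [0, 0, 0, 0, 0, 0],
  [0, 0, 0, 0, 0, 0],
  [0, 0, 0, 0, 0, 0],
  [0, 0, 0, 0, 0, 0],
  [0, 0, 0, 0, 0, 0],
], claw=-1, squeeze=55)

```text
clock: 3.4
position: [0.4952, -0.1415, 0.0535]
ee_rot: [1.209, 2.899, 0.001]
force: [-0.7, -0.3, -0.9]
width: 0.613
gripper_force: 0.0
```

>>> move_arm([
  [0, 0, 0, 0, 0, 0],
  [0, 0, 0, 0, 0, 0],
  [0, 0, 0, 0, 0, 0],
])

```text
clock: 3.7
position: [0.4948, -0.1415, 0.0529]
ee_rot: [-1.209, -2.9, -0.0]
force: [-0.2, 0.6, -1.0]
width: 0.354
gripper_force: 0.0
```

>>> move_arm([
  [0, -0.001, 0, 0, 0, 0],
  [0, -0.001, 0, 0, 0, 0],
  [0, -0.001, 0, 0, 0, 0],
  [0, -0.001, 0, 0, 0, 0],
  [0, -0.001, 0, 0, 0, 0],
])

```text
clock: 4.2
position: [0.4948, -0.1424, 0.0529]
ee_rot: [-1.209, -2.9, 0.0]
force: [0.8, -0.5, -0.1]
width: 0.212
gripper_force: 54.8
```

```bash
python3 -c "
from h import *
print(readout.observe())"
```

```text
{'clock': 4.2, 'joints': array([-0.06947327,  0.44046988,  0.32727383,  2.01941403, -0.21080757,
        0.71346223,  1.16948722]), 'dq': array([-9.37626710e-04, -6.41054548e-04, -2.60438201e-05,  5.42092247e-06,
        7.07153350e-04,  6.49217231e-04,  3.89859552e-04]), 'joint_efforts': array([-4.11361065e-01, -5.57998037e+01,  4.48583007e+00, -2.22622919e+01,
       -1.83288725e-01,  1.43455532e-01,  2.24862277e-03]), 'position': array([ 0.49478217, -0.14235123,  0.05287038]), 'ee_rot': array([-1.20917352e+00, -2.89956134e+00,  1.88114279e-04]), 'force': array([ 0.84923087, -0.4644463 , -0.07228507]), 'ft_torque': array([-0.25157361,  0.06916187,  0.03726091]), 'gripper_force': 54.81238067150116, 'width': 0.2120211703486783}
```

>>> move_arm([
  [0, 0, 0.03, 0, 0, 0],
  [0, 0, 0.075, 0, 0, 0],
  [0, 0.02, 0.1, 0, 0, 0.05],
  [0, 0.06, 0.1, 0, 0, 0.15],
  [0.002, 0.11, 0.1, 0, 0, 0.27],
])

```text
clock: 4.7
position: [0.4965, -0.0601, 0.1286]
ee_rot: [0.786, 3.04, -0.0]
force: [0.4, -0.1, -2.1]
width: 0.208
gripper_force: 54.8
```

>>> move_arm([
  [0.001, 0.055, 0, 0, 0, 0.11],
  [0.002, 0.11, 0, 0, 0, 0.22],
  [0.003, 0.165, 0, 0, 0, 0.33],
  [0.004, 0.22, 0, 0, 0, 0.44],
  [0.005, 0.27, 0, 0, 0, 0.53],
])

```text
clock: 5.2
position: [0.4995, 0.1449, 0.1278]
ee_rot: [0.083, -3.14, -0.001]
force: [1.0, 0.1, -1.4]
width: 0.208
gripper_force: 54.8
```

>>> move_arm([
  [0, 0.04, 0, 0, 0, 0.02],
  [0, 0.065, 0, 0, 0, 0.02],
  [0, 0.074, 0, 0, 0, 0.02],
  [0, 0.074, 0, 0, 0, 0.02],
  [0, 0.074, 0, 0, 0, 0.02],
])

```text
clock: 5.7
position: [0.5001, 0.1967, 0.1277]
ee_rot: [0.106, -3.139, 0.001]
force: [0.4, -0.4, -2.3]
width: 0.205
gripper_force: 54.8
```

```bash
python3 - <<'E'
from h import *
s,im,d=snap('wrist','w2'); print(s['clock'],s['position'],s['ee_rot'],s['joints'].round(2),s['force'],s['ft_torque'],s['gripper_force'],s['width'])
s,im2,d=snap('scene','s2')
c=im2[110:250,80:240][:,:,::-1]
cv2.imwrite('pics/v2.png',np.clip(np.hstack([cv2.resize(im[120:330,150:410][:,:,::-1],(420,340)),cv2.resize(c,(380,340),interpolation=cv2.INTER_CUBIC)])*1.5,0,255).astype('uint8'))
E
```

```text
5.7 [0.50005057 0.19672205 0.1276949 ] [ 1.05555145e-01 -3.13938376e+00  1.46803519e-03] [-0.53  0.36  0.07  1.88 -0.03  0.91  1.19] [ 0.43820761 -0.43439285 -2.30045776] [-0.02006614  0.03646126  0.01397049] 54.80899393558502 0.20539704831565733
```

View pics/v2.png

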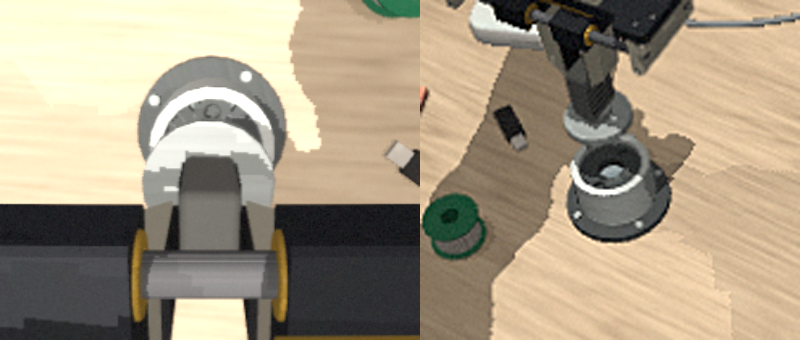

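The wrist crop shows the near hole at (212,110), in line with the grip centred at x about 211. The scene crop shows the spanner upright over the mount. I'll check the disc against the rim numerically in this same picture.

```bash
python3 - <<'E'
from h import *
from scipy.optimize import least_squares
Z=np.load('pics/w2.npz'); s={'position':Z['p'],'ee_rot':Z['r']}
P=cloud('wrist',Z['d'],s)
def fit(zlo,zhi,r,c0,lo):
    m=(P[...,2]>zlo)&(P[...,2]<zhi)&(np.hypot(P[...,0]-c0[0],P[...,1]-c0[1])<r+.006)&(np.hypot(P[...,0]-c0[0],P[...,1]-c0[1])>r-lo)
    q=P[m]; a=np.arctan2(q[:,1]-c0[1],q[:,0]-c0[0]); rr=np.hypot(q[:,0]-c0[0],q[:,1]-c0[1]); b=np.round(a/.08).astype(int)
    E=np.array([q[b==k][rr[b==k].argmax()] for k in set(b) if (b==k).sum()>2])
    f=least_squares(lambda c:np.hypot(E[:,0]-c[0],E[:,1]-c[1])-r,c0,loss='soft_l1',f_scale=.0005)
    print(len(q),np.median(q[:,2]).round(4),len(E),f.x.round(4),(f.fun*1e3).round(1), np.degrees(np.arctan2(E[:,1]-c0[1],E[:,0]-c0[0])).round()[[0,-1]])
fit(.108,.118,.028,[.5,.1967],.012)
fit(.046,.055,.034,[.5,.198],.01)
b=ortho('w2',.5,.198,.044); cv2.imwrite('pics/o2.png',np.clip(b*1.5,0,255).astype('uint8'))
E
```

```text
2258 0.1137 51 [0.5002 0.1964] [-10.8  -0.5  -0.4  -0.3  -0.5  -0.7  -0.3  -0.2  -0.4  -0.6  -0.2  -0.1
  -0.4  -0.2   0.1   0.   -0.1  -0.1  -0.1   0.   -0.1  -0.1  -0.1   0.2
  -0.1  -0.1  -0.1   0.1   0.4   0.   -0.    0.3   0.   -0.2  -0.1   0.1
   0.2  -0.1  -0.3  -0.2  -0.2  -0.4  -0.4  -0.3  -0.4  -0.5  -1.1  -0.8
  -0.4  -0.7  -2.1] [ 68. -66.]
917 0.0505 43 [0.5005 0.1982] [-0.5 -0.8 -1.1 -1.2 -0.8 -0.5 -0.2 -0.3  0.2 -0.2 -0.2  0.1  0.   0.
 -0.1  0.2  0.3  0.  -0.   0.3  0.4 -0.  -0.2 -0.   0.1  0.  -0.   0.3
  0.1 -0.1 -0.   0.2  0.1 -0.3 -0.2 -0.1 -0.4 -0.4 -0.4 -0.7 -0.4 -0.9
 -1. ] [ 84. -88.]
```

View pics/o2.png

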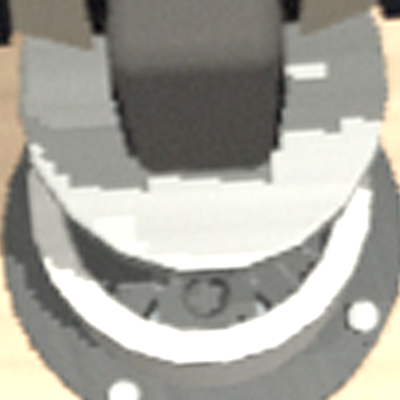

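The hole at (207,297) maps to (0.4806, 0.1966), which is where I expected it. The disc needs +1.8 mm in y. I'll shift and go down to just above the ring.

>>> move_arm([
  [0, 0.0022, -0.02, 0, 0, 0],
  [0, 0.0022, -0.04, 0, 0, 0],
  [0, 0.0022, -0.05, 0, 0, 0],
  [0, 0.0022, -0.054, 0, 0, 0],
  [0, 0.0022, -0.057, 0, 0, 0],
])

```text
clock: 6.3
position: [0.5003, 0.1995, 0.0853]
ee_rot: [-0.106, 3.14, -0.0]
force: [-0.1, -0.1, -1.4]
width: 0.209
gripper_force: 54.8
```

>>> move_arm([
  [0, 0, 0, 0, 0, 0],
  [0, 0, 0, 0, 0, 0],
  [0, 0, -0.001, 0, 0, 0],
])

```text
clock: 6.6
position: [0.5005, 0.2001, 0.0849]
ee_rot: [-0.108, 3.139, 0.001]
force: [0.6, 0.1, -1.5]
width: 0.207
gripper_force: 54.8
```

>>> move_arm([
  [0, -0.002, 0, 0, 0, 0],
  [0, -0.002, 0, 0, 0, 0],
  [0, -0.002, 0, 0, 0, 0],
])

```text
clock: 6.9
position: [0.5001, 0.1983, 0.0845]
ee_rot: [-0.107, 3.14, 0.0]
force: [0.0, 0.4, -0.9]
width: 0.206
gripper_force: 54.8
```

>>> move_arm([
  [0, 0, -0.001, 0, 0, 0],
  [0, 0, -0.001, 0, 0, 0],
])

```text
clock: 7.1
position: [0.5, 0.1984, 0.0835]
ee_rot: [0.108, -3.14, 0.0]
force: [1.2, -0.1, -1.8]
width: 0.204
gripper_force: 54.8
```

>>> move_arm([
  [0, 0, -0.001, 0, 0, 0],
  [0, 0, -0.002, 0, 0, 0],
  [0, 0, -0.003, 0, 0, 0],
  [0, 0, -0.003, 0, 0, 0],
])

```text
clock: 7.5
position: [0.5, 0.1983, 0.0812]
ee_rot: [0.108, -3.139, 0.0]
force: [0.7, -0.1, -2.3]
width: 0.207
gripper_force: 54.8
```

>>> move_arm([
  [0, 0, -0.001, 0, 0, 0],
  [0, 0, -0.002, 0, 0, 0],
  [0, 0, -0.002, 0, 0, 0],
])

```text
clock: 7.8
position: [0.5, 0.1984, 0.0798]
ee_rot: [0.108, -3.14, 0.0]
force: [-1.0, -0.2, -2.7]
width: 0.207
gripper_force: 54.8
```

The pin tips are 2 mm below the ring face with no contact force, so they're in the holes. I'll seat them a bit deeper, short of the bottom.

>>> move_arm([
  [0, 0, -0.001, 0, 0, 0],
  [0, 0, -0.002, 0, 0, 0],
  [0, 0, -0.003, 0, 0, 0],
  [0, 0, -0.003, 0, 0, 0],
])

```text
clock: 8.2
position: [0.5, 0.1983, 0.0775]
ee_rot: [0.108, -3.14, 0.0]
force: [0.2, -0.2, -2.4]
width: 0.206
gripper_force: 54.8
```

>>> move_arm([
  [0, 0, 0, 0, 0, -0.02],
  [0, 0, 0, 0, 0, -0.04],
  [0, 0, 0, 0, 0, -0.06],
  [0, 0, 0, 0, 0, -0.08],
  [0, 0, 0, 0, 0, -0.1],
])

```text
clock: 8.7
position: [0.5001, 0.1985, 0.0777]
ee_rot: [0.059, 3.141, 0.0]
force: [0.7, 0.0, -2.4]
width: 0.21
gripper_force: 54.8
```

```bash
cat > o.py <<'E'
from h import *
s=readout.observe(); r=R.from_rotvec(s['ee_rot']).as_matrix()
print(s['clock'],s['position'].round(4),'yaw_y',np.degrees(np.arctan2(r[1,1],r[0,1])).round(2),'tilt',np.degrees(r[:2,2]).round(2),'F',s['force'].round(1),'M',s['ft_torque'].round(3),'q7',s['joints'][6].round(2),s['width'].round(3))
E
python3 o.py
```

```text
Traceback (most recent call last):
  File "o.py", line 3, in <module>
    print(s['clock'],s['position'].round(4),'yaw_y',np.degrees(np.arctan2(r[1,1],r[0,1])).round(2),'tilt',np.degrees(r[:2,2]).round(2),'F',s['force'].round(1),'M',s['ft_torque'].round(3),'q7',s['joints'][6].round(2),s['width'].round(3))
                                                                                                                                                                                                                        ^^^^^^^^^^^^^^^^
AttributeError: 'float' object has no attribute 'round'
```

```bash
sed -i "s/s\['width'\].round(3)/round(s['width'],3)/" o.py; python3 o.py
```

```text
8.7 [0.5001 0.1985 0.0777] yaw_y 87.83 tilt [0.01 0.01] F [ 0.7  0.  -2.4] M [ 0.142 -0.07   0.07 ] q7 1.11 0.21
```

>>> move_arm([
  [0, 0, 0, 0, 0, -0.03],
  [0, 0, 0, 0, 0, -0.06],
  [0, 0, 0, 0, 0, -0.09],
  [0, 0, 0, 0, 0, -0.12],
  [0, 0, 0, 0, 0, -0.15],
])

```text
clock: 9.2
position: [0.5001, 0.1985, 0.0777]
ee_rot: [0.307, 3.126, 0.0]
force: [0.9, 0.8, -2.9]
width: 0.204
gripper_force: 54.8
```

```bash
python3 o.py
```

```text
9.2 [0.5001 0.1985 0.0777] yaw_y 78.77 tilt [0.01 0.01] F [ 0.9  0.8 -2.9] M [ 0.179 -0.033  0.003] q7 0.97 0.204
```

>>> move_arm([
  [0, 0, 0, 0, 0, -0.03],
  [0, 0, 0, 0, 0, -0.06],
  [0, 0, 0, 0, 0, -0.09],
  [0, 0, 0, 0, 0, -0.12],
  [0, 0, 0, 0, 0, -0.15],
])

```text
clock: 9.7
position: [0.5001, 0.1984, 0.0777]
ee_rot: [0.552, 3.093, 0.0]
force: [0.3, 0.7, -1.9]
width: 0.21
gripper_force: 54.8
```

```bash
python3 o.py
```

```text
9.7 [0.5001 0.1984 0.0777] yaw_y 69.78 tilt [0.01 0.  ] F [ 0.3  0.7 -1.9] M [ 0.14  -0.109  0.043] q7 0.84 0.21
```

>>> move_arm([
  [0, 0, 0, 0, 0, -0.025],
  [0, 0, 0, 0, 0, -0.05],
  [0, 0, 0, 0, 0, -0.075],
])

```text
clock: 10.0
position: [0.5001, 0.1984, 0.0776]
ee_rot: [0.672, 3.069, 0.0]
force: [0.5, 0.5, -1.5]
width: 0.205
gripper_force: 54.8
```

```bash
python3 o.py
```

```text
10.0 [0.5001 0.1984 0.0776] yaw_y 65.3 tilt [0. 0.] F [ 0.5  0.5 -1.5] M [ 0.181 -0.115  0.078] q7 0.77 0.205
```

>>> move_arm([
  [0, 0, 0, 0, 0, -0.025],
  [0, 0, 0, 0, 0, -0.05],
  [0, 0, 0, 0, 0, -0.075],
])

```text
clock: 10.3
position: [0.5001, 0.1984, 0.0776]
ee_rot: [0.792, 3.04, 0.0]
force: [0.6, 0.4, -1.6]
width: 0.208
gripper_force: 54.8
```

```bash
python3 o.py
```

```text
10.3 [0.5001 0.1984 0.0776] yaw_y 60.81 tilt [0.01 0.  ] F [ 0.6  0.4 -1.6] M [ 0.155 -0.209  0.054] q7 0.71 0.208
```

>>> move_arm([
  [0, 0, 0, 0, 0, -0.025],
  [0, 0, 0, 0, 0, -0.05],
  [0, 0, 0, 0, 0, -0.075],
])

```text
clock: 10.6
position: [0.5001, 0.1984, 0.0777]
ee_rot: [0.911, 3.007, 0.0]
force: [0.3, 1.2, -0.6]
width: 0.208
gripper_force: 54.8
```

```bash
python3 o.py
```

```text
10.6 [0.5001 0.1984 0.0777] yaw_y 56.3 tilt [0.01 0.  ] F [ 0.3  1.2 -0.6] M [ 0.108 -0.202  0.06 ] q7 0.64 0.208
```

>>> move_arm([
  [0, 0, 0, 0, 0, -0.025],
  [0, 0, 0, 0, 0, -0.05],
  [0, 0, 0, 0, 0, -0.075],
])

```text
clock: 10.9
position: [0.5001, 0.1984, 0.0777]
ee_rot: [1.028, 2.969, 0.0]
force: [0.8, -0.1, -1.1]
width: 0.207
gripper_force: 54.8
```

```bash
python3 o.py
```

```text
10.9 [0.5001 0.1984 0.0777] yaw_y 51.8 tilt [0.01 0.  ] F [ 0.8 -0.1 -1.1] M [ 0.108 -0.244  0.099] q7 0.57 0.207
```

>>> move_arm([
  [0, 0, 0, 0, 0, -0.025],
  [0, 0, 0, 0, 0, -0.05],
  [0, 0, 0, 0, 0, -0.075],
])

```text
clock: 11.2
position: [0.5001, 0.1984, 0.0777]
ee_rot: [1.144, 2.926, 0.0]
force: [1.3, 0.9, -0.9]
width: 0.211
gripper_force: 54.8
```

```bash
python3 o.py
```

```text
11.2 [0.5001 0.1984 0.0777] yaw_y 47.3 tilt [0.01 0.  ] F [ 1.3  0.9 -0.9] M [ 0.078 -0.319  0.035] q7 0.51 0.211
```

>>> move_arm([
  [0, 0, 0, 0, 0, -0.025],
  [0, 0, 0, 0, 0, -0.05],
  [0, 0, 0, 0, 0, -0.075],
])

```text
clock: 11.5
position: [0.5001, 0.1984, 0.0776]
ee_rot: [1.258, 2.879, 0.0]
force: [1.2, 0.1, -1.5]
width: 0.21
gripper_force: 54.8
```

```bash
python3 o.py
```

```text
11.5 [0.5001 0.1984 0.0776] yaw_y 42.8 tilt [ 0. -0.] F [ 1.2  0.1 -1.5] M [ 0.128 -0.272  0.049] q7 0.44 0.21
```

>>> move_arm([
  [0, 0, 0, 0, 0, -0.025],
  [0, 0, 0, 0, 0, -0.05],
  [0, 0, 0, 0, 0, -0.075],
])

```text
clock: 11.8
position: [0.5001, 0.1984, 0.0777]
ee_rot: [1.37, 2.827, 0.0]
force: [1.7, 0.3, -0.9]
width: 0.208
gripper_force: 54.8
```

```bash
python3 o.py
```

```text
11.8 [0.5001 0.1984 0.0777] yaw_y 38.3 tilt [0.01 0.  ] F [ 1.7  0.3 -0.9] M [ 0.035 -0.295  0.124] q7 0.37 0.208
```

>>> move_arm([
  [0, 0, 0, 0, 0, -0.025],
  [0, 0, 0, 0, 0, -0.05],
  [0, 0, 0, 0, 0, -0.075],
])

```text
clock: 12.1
position: [0.5001, 0.1984, 0.0776]
ee_rot: [1.48, 2.771, 0.0]
force: [0.9, -0.2, -1.0]
width: 0.207
gripper_force: 54.8
```

```bash
python3 o.py
```

```text
12.1 [0.5001 0.1984 0.0776] yaw_y 33.8 tilt [ 0. -0.] F [ 0.9 -0.2 -1. ] M [ 0.03  -0.322  0.046] q7 0.31 0.207
```

>>> move_arm([
  [0, 0, 0, 0, 0, -0.025],
  [0, 0, 0, 0, 0, -0.05],
])

```text
clock: 12.3
position: [0.5001, 0.1984, 0.0777]
ee_rot: [1.551, 2.732, 0.0]
force: [1.5, 0.3, -2.0]
width: 0.208
gripper_force: 54.9
```

```bash
python3 o.py
```

```text
12.3 [0.5001 0.1984 0.0777] yaw_y 30.82 tilt [ 0.01 -0.  ] F [ 1.5  0.3 -2. ] M [-0.014 -0.367  0.335] q7 0.26 0.208
```

>>> move_arm([
  [0, 0, 0, 0, 0, -0.025],
  [0, 0, 0, 0, 0, -0.05],
])

```text
clock: 12.5
position: [0.5001, 0.1984, 0.0777]
ee_rot: [1.622, 2.69, 0.0]
force: [1.9, 0.3, -1.8]
width: 0.207
gripper_force: 55.0
```

```bash
python3 o.py
```

```text
12.5 [0.5001 0.1984 0.0777] yaw_y 27.83 tilt [ 0.01 -0.  ] F [ 1.9  0.3 -1.8] M [ 0.017 -0.314  0.364] q7 0.22 0.207
```

>>> move_arm([
  [0, 0, 0, 0, 0, -0.025],
  [0, 0, 0, 0, 0, -0.05],
])

```text
clock: 12.7
position: [0.5001, 0.1984, 0.0776]
ee_rot: [1.692, 2.647, -0.0]
force: [1.2, -0.1, 0.6]
width: 0.205
gripper_force: 55.0
```

```bash
python3 o.py
```

```text
12.7 [0.5001 0.1984 0.0776] yaw_y 24.81 tilt [ 0. -0.] F [ 1.2 -0.1  0.6] M [-0.099 -0.41   0.387] q7 0.18 0.205
```

The moment jumped to about 0.35 N m at a tool yaw of about 32°, so that is the lens contact. I'll turn on to a yaw of about 2°.

>>> move_arm([
  [0, 0, 0, 0, 0, -0.04],
  [0, 0, 0, 0, 0, -0.08],
  [0, 0, 0, 0, 0, -0.12],
  [0, 0, 0, 0, 0, -0.16],
  [0, 0, 0, 0, 0, -0.2],
])

```text
clock: 13.2
position: [0.5001, 0.1984, 0.0777]
ee_rot: [1.961, 2.455, 0.0]
force: [1.5, 0.4, -1.0]
width: 0.212
gripper_force: 55.0
```

```bash
python3 o.py
```

```text
13.2 [0.5001 0.1984 0.0777] yaw_y 12.77 tilt [ 0.01 -0.  ] F [ 1.5  0.4 -1. ] M [-0.091 -0.38   0.438] q7 0.0 0.212
```

>>> move_arm([
  [0, 0, 0, 0, 0, -0.04],
  [0, 0, 0, 0, 0, -0.08],
  [0, 0, 0, 0, 0, -0.12],
  [0, 0, 0, 0, 0, -0.16],
  [0, 0, 0, 0, 0, -0.175],
])

```text
clock: 13.7
position: [0.5001, 0.1983, 0.0776]
ee_rot: [2.176, 2.266, -0.0]
force: [1.8, -0.6, -0.9]
width: 0.208
gripper_force: 55.0
```

```bash
python3 o.py
```

```text
13.7 [0.5001 0.1983 0.0776] yaw_y 2.31 tilt [ 0.01 -0.01] F [ 1.8 -0.6 -0.9] M [-0.244 -0.425  0.389] q7 -0.15 0.208
```

That's 30° past contact. I'll back off about 3.5°, within the pin slack, to relieve the pins, then withdraw straight up.

>>> move_arm([
  [0, 0, 0, 0, 0, 0.03],
  [0, 0, 0, 0, 0, 0.06],
  [0, 0, 0, 0, 0, 0.06],
])

```text
clock: 14.0
position: [0.4999, 0.1983, 0.0776]
ee_rot: [-2.099, -2.337, 0.0]
force: [0.6, -0.6, -0.8]
width: 0.209
gripper_force: 54.8
```

```bash
python3 o.py
```

```text
14.0 [0.4999 0.1983 0.0776] yaw_y 6.14 tilt [-0.02  0.01] F [ 0.6 -0.6 -0.8] M [-0.157 -0.275  0.003] q7 -0.09 0.209
```

>>> move_arm([
  [0, 0, 0.003, 0, 0, 0],
  [0, 0, 0.008, 0, 0, 0],
  [0, 0, 0.02, 0, 0, 0],
  [0, 0, 0.045, 0, 0, 0],
  [0, 0, 0.067, 0, 0, 0],
])

```text
clock: 14.5
position: [0.4998, 0.1983, 0.129]
ee_rot: [-2.102, -2.335, 0.001]
force: [0.6, -0.6, -1.8]
width: 0.204
gripper_force: 54.8
```

>>> move_arm([
  [0, -0.04, 0, 0, 0, 0],
  [0, -0.08, 0, 0, 0, 0],
  [0, -0.1, 0, 0, 0, 0],
  [0, -0.1, 0, 0, 0, 0],
])

```text
clock: 14.9
position: [0.5001, 0.1211, 0.1285]
ee_rot: [2.106, 2.331, 0.0]
force: [-0.1, 0.8, -1.8]
width: 0.209
gripper_force: 54.8
```

```bash
python3 o.py; python3 - <<'E'
from h import *
s,im,d=snap('wrist','w3'); a=ortho('w3',.5,.198,.044)
s,im2,d2=snap('top','top3')
cv2.imwrite('pics/v3.png',np.clip(np.hstack([a,cv2.resize(im2[190:320,130:260][:,:,::-1],(400,400),interpolation=cv2.INTER_CUBIC)])*1.6,0,255).astype('uint8'))
E
```

```text
14.9 [0.5001 0.1211 0.1285] yaw_y 5.8 tilt [ 0.01 -0.01] F [-0.1  0.8 -1.8] M [-0.005 -0.036  0.019] q7 -0.01 0.209
```

View pics/v3.png

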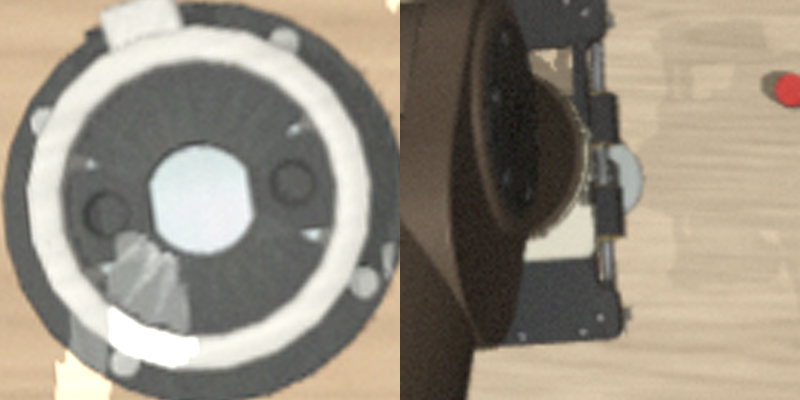

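In the rectified view the holes are now at (106,213) and (293,181), so the hole line is at -80°. The ring has turned about 84°, with contact about 28° earlier, which is clamped within the window. The lens looks whole. Now I'll take the spanner back to its cup.

>>> move_arm([
  [-0.001, -0.04, 0, 0, 0, 0],
  [-0.002, -0.095, 0, 0, 0, 0],
  [-0.003, -0.15, 0, 0, 0, 0],
  [-0.004, -0.205, 0, 0, 0, 0],
  [-0.005, -0.26, 0, 0, 0, 0],
])

```text
clock: 15.5
position: [0.4968, -0.0713, 0.128]
ee_rot: [-2.098, -2.338, -0.001]
force: [0.2, 0.2, -1.8]
width: 0.205
gripper_force: 54.8
```

>>> move_arm([
  [-0.002, -0.05, 0, 0, 0, 0],
  [-0.002, -0.085, 0, 0, 0, 0],
  [-0.002, -0.091, 0, 0, 0, 0],
  [-0.002, -0.091, 0, 0, 0, 0],
  [-0.002, -0.091, 0, 0, 0, 0],
])

```text
clock: 16.0
position: [0.4953, -0.1378, 0.1276]
ee_rot: [-2.098, -2.337, -0.001]
force: [0.2, 1.0, -0.6]
width: 0.208
gripper_force: 54.8
```

```bash
python3 o.py
```

```text
16.0 [ 0.4953 -0.1378  0.1276] yaw_y 6.16 tilt [-0.02  0.05] F [ 0.2  1.  -0.6] M [-0.095  0.011  0.063] q7 0.54 0.208
```

>>> move_arm([
  [0, 0, -0.02, 0, 0, 0],
  [0, 0, -0.045, 0, 0, 0],
  [0, 0, -0.06, 0, 0, 0],
  [0, 0, -0.06, 0, 0, 0],
  [0, 0, -0.06, 0, 0, 0],
])

```text
clock: 16.5
position: [0.495, -0.1392, 0.0831]
ee_rot: [-2.1, -2.336, 0.0]
force: [-1.0, -0.3, -1.6]
width: 0.209
gripper_force: 54.8
```

```bash
python3 o.py
```

```text
16.5 [ 0.495  -0.1392  0.0831] yaw_y 6.08 tilt [-0.02  0.01] F [-1.  -0.3 -1.6] M [-0.053  0.008 -0.039] q7 0.59 0.209
```

>>> move_arm([
  [0, -0.004, 0, 0, 0, 0],
  [0, -0.004, 0, 0, 0, 0],
  [0, -0.004, 0, 0, 0, 0],
  [0, -0.004, 0, 0, 0, 0],
])

```text
clock: 16.9
position: [0.495, -0.1429, 0.0832]
ee_rot: [2.102, 2.335, 0.001]
force: [0.2, 0.4, -1.7]
width: 0.21
gripper_force: 54.8
```

```bash
python3 o.py
```

```text
16.9 [ 0.495  -0.1429  0.0832] yaw_y 6.02 tilt [0.03 0.  ] F [ 0.2  0.4 -1.7] M [-0.097  0.049 -0.006] q7 0.59 0.21
```

>>> move_arm([
  [0, 0, -0.008, 0, 0, 0],
  [0, 0, -0.016, 0, 0, 0],
  [0, 0, -0.024, 0, 0, 0],
  [0, 0, -0.032, 0, 0, 0],
  [0, 0, -0.033, 0, 0, 0],
])

```text
clock: 17.4
position: [0.4941, -0.1427, 0.0571]
ee_rot: [-2.101, -2.334, 0.002]
force: [-1.1, 0.1, -2.2]
width: 0.206
gripper_force: 54.8
```

>>> move_arm([
  [0, 0, -0.002, 0, 0, 0],
  [0, 0, -0.004, 0, 0, 0],
  [0, 0, -0.005, 0, 0, 0],
  [0, 0, -0.005, 0, 0, 0],
])

```text
clock: 17.8
position: [0.4949, -0.1428, 0.0544]
ee_rot: [2.102, 2.335, 0.0]
force: [0.8, -0.1, -0.7]
width: 0.207
gripper_force: 54.8
```

```bash
python3 o.py
```

```text
17.8 [ 0.4949 -0.1428  0.0544] yaw_y 6.03 tilt [0.01 0.  ] F [ 0.8 -0.1 -0.7] M [-0.047  0.068 -0.066] q7 0.63 0.207
```

>>> move_arm([
  [0, 0, -0.001, 0, 0, 0],
  [0, 0, -0.002, 0, 0, 0],
  [0, 0, -0.002, 0, 0, 0],
])

```text
clock: 18.1
position: [0.4949, -0.1429, 0.0529]
ee_rot: [2.101, 2.335, 0.0]
force: [-0.4, 0.3, -1.6]
width: 0.206
gripper_force: 54.8
```

```bash
python3 o.py
```

```text
18.1 [ 0.4949 -0.1429  0.0529] yaw_y 6.03 tilt [ 0.01 -0.  ] F [-0.4  0.3 -1.6] M [-0.069 -0.035  0.021] q7 0.63 0.206
```

>>> move_arm([
  [0, 0, 0, 0, 0, 0],
  [0, 0, 0, 0, 0, 0],
  [0, 0, 0, 0, 0, 0],
  [0, 0, 0, 0, 0, 0],
  [0, 0, 0, 0, 0, 0],
], claw=0.3)

```text
clock: 18.6
position: [0.4949, -0.1428, 0.0529]
ee_rot: [2.101, 2.335, 0.0]
force: [0.4, 0.3, 0.4]
width: 0.593
gripper_force: 0.0
```

```bash
python3 o.py
```

```text
18.6 [ 0.4949 -0.1428  0.0529] yaw_y 6.03 tilt [ 0.01 -0.  ] F [0.4 0.3 0.4] M [-0.069  0.035  0.021] q7 0.63 0.593
```

Released. I'll retreat upward and aside and check the result numerically, since all 10 picture views are used.

>>> move_arm([
  [0, 0, 0.02, 0, 0, 0],
  [0, 0, 0.06, 0, 0, 0],
  [0, 0, 0.11, 0, 0, 0],
  [0, 0, 0.16, 0, 0, 0],
  [0, 0, 0.2, 0, 0, 0],
])

```text
clock: 19.1
position: [0.495, -0.1432, 0.205]
ee_rot: [2.101, 2.334, 0.001]
force: [-0.2, 0.1, -0.9]
width: 0.65
gripper_force: 0.0
```

>>> move_arm([
  [-0.03, 0, 0, 0, 0, 0],
  [-0.07, 0, 0, 0, 0, 0],
  [-0.1, 0, 0, 0, 0, 0],
  [-0.1, 0, 0, 0, 0, 0],
  [-0.1, 0, 0, 0, 0, 0],
])

```text
clock: 19.6
position: [0.4201, -0.1427, 0.2032]
ee_rot: [2.101, 2.335, 0.002]
force: [-0.1, 0.5, 0.0]
width: 0.646
gripper_force: 0.0
```

```bash
python3 o.py; python3 - <<'E'
from h import *
for n,f0,b in(('scene','sc0',(280,340,220,285)),):
    s,im,d=snap(n,'end_'+n); P=cloud(n,d,s); z=np.load(f'pics/{f0}.npz')
    for lo,hi in((.084,.105),(.033,.044)):
        Q=P[b[2]:b[3],b[0]:b[1]].reshape(-1,3); Q=Q[(Q[:,2]>lo)&(Q[:,2]<hi)]; q=np.ascontiguousarray(Q[:,:2],dtype='float32')
        print(len(q),Q.mean(0).round(4),cv2.minAreaRect(q),cv2.minEnclosingCircle(q),Q[:,2].max())
    df=np.abs(im.astype(int)-z['im'].astype(int)).sum(2)
    for nm,(u,v) in dict(vial=(259,196),eraser=(369,326),battery=(303,164)).items(): print(nm,df[v-18:v+18,u-18:u+18].mean())
E
```

```text
19.6 [ 0.4201 -0.1427  0.2032] yaw_y 6.03 tilt [0.07 0.03] F [-0.1  0.5  0. ] M [-0.12  -0.028 -0.004] q7 0.43 0.646
205 [ 0.4931 -0.1444  0.0903] ((0.4948471188545227, -0.14378522336483002), (0.022486161440610886, 0.032186105847358704), 5.153181552886963) ((0.49417632818222046, -0.14328645169734955), 0.01776798814535141) 0.09471198500611133
392 [ 0.4863 -0.1476  0.0372] ((0.49071183800697327, -0.14548718929290771), (0.04787810146808624, 0.054163988679647446), 22.457181930541992) ((0.49408283829689026, -0.14434491097927094), 0.028257224708795547) 0.04334625685609783
vial 144.13503086419752
eraser 38.25694444444444
battery 228.79166666666666
```

The spanner stands exactly as it did before. I'll check whether the differences at the vial and battery are only the arm in view.

```bash
python3 - <<'E'
from h import *
a=np.load('pics/end_scene.npz')['d'];b=np.load('pics/sc0.npz')['d']
for u,v in((259,190),(303,164)): print(a[v,u],b[v,u])
s,im,d=snap('top','end_top'); z=np.load('pics/top0.npz')
for nm,(u,v) in dict(vial=(257,219),eraser=(395,289),battery=(274,163)).items():
    w=np.s_[v-10:v+10,u-14:u+14]; print(nm,np.abs(im[w].astype(int)-z['im'][w]).mean(),d[v,u],z['d'][v,u])
E
```

```text
0.687418 1.036969
0.6154536 1.1209923
vial 16.116666666666667 1.0184339 1.0187315
eraser 64.4672619047619 0.4220151 1.036357
battery 10.932738095238095 1.0710123 1.0706627
```

Those differences are the arm in front of the camera. Each bystander is unmoved in the view where it can be seen.

```bash
python3 -c "
from cell import ticket
print(ticket.sign_off())"
```

```text
the job is handed in; nothing more can be done
None
```

I screwed the ring down until it met the lens and then about 30° further, stood the spanner upright in its cup again, left the vial, eraser and battery where they were, and handed the job in at about 20 s; no verdict was shown.

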